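# Stage a paraffin block and hold the block carrier's gate open

## Robot

A 6-joint arm with a two-finger parallel gripper is mounted at the origin on a cart in front of the work surface, level with it; the furniture and walls round the work are solid. World frame = base frame: x ahead of the robot, y to its left, z up, the work surface at z = 0. Lengths are in m, angles in rad, forces in N, time in s.
With the tool pointing down it reaches from about 0.375 to 0.975 m from the base axis. Payload 3.8 kg.
Tool frame: the origin (TCP) lies midway between the tips of the shut fingers; the grasp point (between the pads) lies 19 mm behind it; z points along the fingers, y is the line along which they close (so a half turn about z gives the same grasp; the last joint's range is limited). The gripper opens to 88 mm and grips with 3 to 60 N. Pads are 18 mm wide; open, the fingers measure 123 mm over their backs; the gripper's body (75 mm by 187 mm) begins 45 mm behind the grasp point.
Start: joints at [1.293, 0.264, 1.604, -0, 1.274, -0.037], TCP at [0.161, 0.656, 0.239] pointing down, gripper open.
Joint ranges: [-2.63, 2.63], [-0.94, 2.18], [0.31, 2.57], [-1.31, 4.45], [0, 2.66], [-2.55, 2.55]. Speed limits (rad/s): [2.57, 2.57, 3.14, 3.14, 3.14, 3.14].

## Interface

Orientations are given as a rotation vector (axis times angle).
In Python, from cell import manip, inverse_kinematics, cams, order gives the robot as it stands. Calls block until the motion is done:
- manip.move_pose(position, orientation): joint-space move of the TCP to a pose.
- manip.move_linear(position, rate=0.15, rot=None): straight line of the TCP; rot=None keeps the orientation; rate is the mean speed in m/s.
- manip.set_joints(angles): joint-space move.
- manip.set_gripper(opening, force=None): finger opening in m; force is the grip in N (None keeps the last); returns when the fingers have stopped.
- manip.dwell(seconds).
- inverse_kinematics(position, orientation): joint angles nearest the present ones, or None.
- manip.state(): the state.
- cams.capture(name): name is "scene" or "top" or "wrist"; returns a dict with "image" (420x560x3 uint8, blue, green, red), "z_map" (420x560 float32, m along the optical axis (not along the pixel's ray), 0 where there is no reading), "intrinsics" (3x3 intrinsics, pixels), "position" and "orientation" of the camera in the world; the wrist camera has in their place "T_tool_cam" (4x4, takes a point from camera to tool coordinates, whose origin is the TCP and whose axes are the flange's). Camera axes: x right, y down, z forward; pixel columns grow to the right and rows downward; lengths in m; the calibration is good to about 2 mm. The wrist camera is an equidistant fisheye: a pixel r from the principal point sees the ray r / f radians off the axis. A picture is of the moment at which its call begins: read the wrist's pose just before it.
A pose or a line that the arm cannot do raises manip.IKError and nothing moves.
- order.close_job(): hands the job in; it is judged then, once.
The state is a dict: "clock": time; "joint_pos": joint angles; "joint_velocities": joint speeds; "tau": joint torques, N m; "tool_pos": TCP position; "tcp_rot": TCP orientation; "contact_force": force on the tool from outside, world axes, zero at the start; "moment": the same for the moment, N m; "gripper_width": finger opening in m; "grasp_force": force on a finger pad.
Only numpy, scipy, OpenCV 4.12 (cv2) and the standard library are available. Lean on these libraries where they do the work, as an engineer would, in place of code of your own. Each camera call takes 0.05 s, during which the arm holds its last target. There are 200 camera calls.

## Task

Lift the cassette with the paraffin block out of the steel bin and set it flat, wax up, on the middle of the carrier's hand-over plate, ready for a colleague to load, leaving the loose empty cassette, the mould and the forceps where they lie. Then unlock the carrier's gate: first squeeze the catch with the two round buttons on the pillar fully in, and only after that squeeze the grip on the gate. Swing the gate out past its detent until it stands wide open (about 75 degrees) and finish while still holding it there by the squeezed grip.

Things in the scene. Friction and masses are not known exactly. Their poses are not given: they have to be found in the camera images.
- block_mid (a point): Centre (half-way up, 6.5 mm above its underside) of the white embedding cassette with a cream wax block on top, 41 x 28 x 13 mm (its x, y, z), 11 g. The only thing in the bin. z points up through the wax; grasp it across the 28 mm sides (along its y).
- bin: Open steel bin, fixed, 130 x 125 mm (its x, y), 35 mm high, walls and floor 4 mm thick. Origin: centre of its underside, on the worktop.
- carrier: Block carrier, fixed: white box (its x 0..124 mm, y -78..78 mm, 85 mm high) with a clear framed gate across its front, a grey latch pillar to its right (x -24..40, y -132..-78 mm, 85 mm high), hand-over plate to its left. Origin: on the worktop, middle of the box's front edge; x into the box, y to the left as seen from the front, z up; front roughly to the robot. Base 8 mm thick, 45 mm out in front.
- plate (a point): Centre of the top face of the hand-over plate, a square aluminium plate left of the box, free inside 83 x 83 mm, top 10 mm above the worktop, with a rim 4 mm higher round it. Axes as the carrier's. The box's 85 mm high side wall is 77 mm away toward -y.
- catch (a point): First catch, on the latch pillar: midpoint between its two round buttons (24 mm across), 125 mm above the worktop. Axes as the carrier's. Pinch them together along x, from above: 44 mm over both at rest, 30 mm fully squeezed on the fixed core (26 mm wide in y, top 17 mm above this point). Takes about 3 N; they stay in when let go and draw the side bolt off the gate.
- catch_front (a joint): Travel of the front button of the first catch: 0 out, 0.007 m fully in; the side bolt clears the gate at 0.0035.
- catch_back (a joint): Travel of the back button of the first catch: 0 out, 0.007 m fully in.
- grip (a point): Middle of the squeeze grip on the gate's top edge, near its free right end, 125 mm above the worktop, 110 mm from the hinge line; moves with the gate. x square to the gate (carrier's x when shut), y to the hinge. Pinch its two paddles (24 wide, 38 high) along x from above: 44 mm over both, 30 squeezed; 2 to 5 N each, spring back. Core cap 26 mm above this point; gate top and roof 40 mm below.
- grip_front (a joint): Travel of the front paddle of the gate's grip: 0 out, 0.007 m fully in; squeezed, it lifts the rod that locks the gate's foot, clear at 0.0035.
- grip_back (a joint): Travel of the back paddle of the gate's grip: 0 out, 0.007 m fully in.
- gate_hinge (a point): Point on the gate's upright hinge line (left end of the gate), 125 mm above the worktop. Axes as the carrier's.
- gate (a joint): Angle of the gate: 0 shut, grows as it opens out toward the carrier's -x (clockwise seen from above), stop at 1.5 rad. A sprung closer pulls it shut (1 N at the grip when shut, 3 N at 1.3 rad); a ball detent resists between about 0.55 and 0.95 rad (some 3 N more at the grip); let go wide open, the gate falls back to it or further.
- cassette: Loose empty cassette without wax, 41 x 28 x 6 mm, lying on the worktop; leave it. Origin: centre of its underside.
- mould: Loose steel base mould, 38 x 53 x 9 mm, lying on the worktop; leave it. Origin: centre of its underside.
- forceps: Loose curved forceps, 124 x 19 x 8 mm (its x, y, z), lying on the worktop; leave it. Origin: centre of its underside.
Mind the look-alikes: they are no part of the job. Leave any purple look-alike of the part that bears block_mid alone.

How it is judged:
By the outcome, as a careful person would: the job done as asked, in the order asked, and still so for the second after the job is handed in, while the arm keeps its last pose, push and grip.
It also fails if it takes over 58 s, if anything falls off the work surface, if the arm or the gripper's body presses on something with over 40 N, if the wrist force passes 120 N, or if a joint passes its speed limit or range.

## Working session

There is one attempt and no reset: what is moved stays moved. The work goes in short steps, each a Python script; the robot and the scene stay as the last script left them, time stands still between calls to the robot, and variables do not carry over. Pictures are saved under pics/ and viewed, at most 10 in all, crops included, and the job is handed in when it is done.

```bash
ls; mkdir -p pics; python3 - <<'E'
from cell import manip,cams
import cv2,numpy as np,pickle
for n in("scene","top"):
    c=cams.capture(n);pickle.dump(c,open(f"pics/{n}.pkl","wb"));cv2.imwrite(f"pics/{n}.png",c["image"])
    print(n,c["intrinsics"],c["position"],c["orientation"])
print(manip.state())
E
```

```text
pics
scene [[503.94412296   0.         276.51226999]
 [  0.         503.94412296 208.41763163]
 [  0.           0.           1.        ]] [-0.35453408 -0.61327319  0.67292721] [-1.87208536  1.05142359 -0.59570415]
top [[447.19268225   0.         280.98790673]
 [  0.         447.19268225 206.30076608]
 [  0.           0.           1.        ]] [ 0.2983988  -0.05059747  1.1720111 ] [-2.1424592   2.13140747 -0.19715645]
{'clock': 0.1, 'joint_pos': array([ 1.29310495e+00,  2.64671796e-01,  1.60522045e+00, -3.28990728e-06,
        1.27367873e+00, -3.68908120e-02]), 'joint_velocities': array([-0.00143549, -0.00129251, -0.00219745,  0.00109596,  0.00122347,
        0.00192605]), 'tau': array([-3.60966524e-04, -5.03616500e+01, -3.58063960e+01,  7.30979978e-02,
        2.33126275e-02, -5.43180340e-05]), 'tool_pos': array([0.16079867, 0.65492096, 0.23752572]), 'tcp_rot': array([-3.77296904e-01, -3.11854366e+00,  3.06965838e-03]), 'contact_force': array([-0.77153936, -0.02640071,  0.03955221]), 'moment': array([ 0.05690535, -0.02521748,  0.01695112]), 'grasp_force': 0.0, 'gripper_width': 0.0878996366828574}
```

View pics/scene.png

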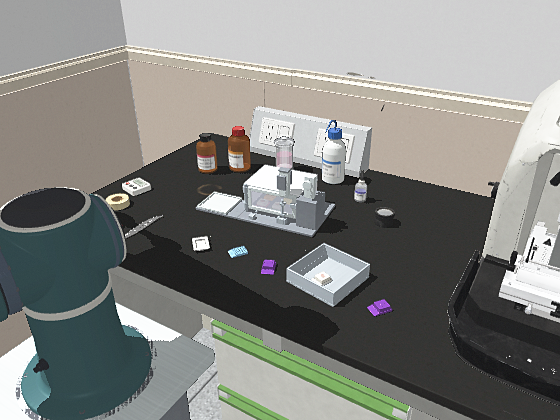

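View pics/top.png

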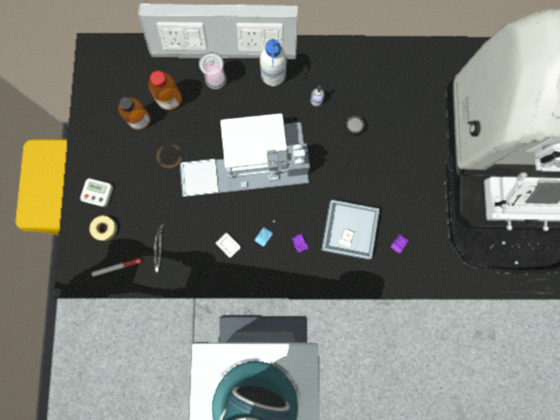

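The top view shows the bin around (350,229) with the white and cream block at (347,237). The carrier box top is at (254,142), the plate at (199,177) and the pillar and grip near (290,160). What could be taken for the block: purple cassettes at (300,243) and (399,243), a blue one at (263,237), and a white item at (228,245). By the description I choose the one in the bin, and I'll check it in a close crop.

```bash
cat > h.py <<'E'
import numpy as np,cv2,pickle
from scipy.spatial.transform import Rotation as R
def load(n): return pickle.load(open(f"pics/{n}.pkl","rb"))
def ray(c,u,v):
    K=c["intrinsics"];d=np.array([(u-K[0,2])/K[0,0],(v-K[1,2])/K[1,1],1.])
    o=np.array(c["orientation"]);M=R.from_rotvec(o).as_matrix() if o.ndim==1 else o
    return np.array(c["position"]),M@d
def onz(c,u,v,z):
    p,d=ray(c,u,v);return p+d*(z-p[2])/d[2]
def dep(c,u,v):
    p,d=ray(c,u,v);return p+d*c["z_map"][int(v),int(u)]
def cloud(c):
    v,u=np.mgrid[0:420,0:560];K=c["intrinsics"]
    d=np.stack([(u-K[0,2])/K[0,0],(v-K[1,2])/K[1,1],np.ones_like(u,float)],-1)*c["z_map"][...,None]
    return d@R.from_rotvec(c["orientation"]).as_matrix().T+c["position"]
E
python3 - <<'E'
from h import *
t=load("top");s=load("scene")
a=cv2.resize(t["image"][105:265,170:390],(800,582),interpolation=cv2.INTER_CUBIC);cv2.imwrite("pics/c1.png",a)
b=cv2.resize(s["image"][145:310,190:400],(760,597),interpolation=cv2.INTER_CUBIC);cv2.imwrite("pics/c2.png",b)
P=cloud(t)
for u,v in [(347,237),(340,228),(350,215),(199,177),(240,140),(290,157),(272,165),(300,165),(263,237),(228,245)]: print((u,v),P[v,u].round(4))
def rect(m,z):
    cs,_=cv2.findContours(m.astype(np.uint8),cv2.RETR_EXTERNAL,cv2.CHAIN_APPROX_NONE);c=max(cs,key=cv2.contourArea)
    q=np.array([onz(t,*p[0],z)[:2] for p in c],np.float32)*1000
    return cv2.minAreaRect(q),cv2.boxPoints(cv2.minAreaRect(q)).round(1).tolist()
z=P[...,2];reg=np.zeros((420,560),bool)
def box(u0,v0,u1,v1): r=reg.copy();r[v0:v1,u0:u1]=1;return r
print("roof",rect(box(210,105,320,195)&(abs(z-.085)<.006),.085))
print("bin",rect(box(315,190,390,270)&(z>.025)&(z<.05),.035))
print("binall",rect(box(315,190,390,270)&(z>.01)&(z<.05),.035))
print("blk",rect(box(330,215,370,255)&(z>.011)&(z<.026)&(t["image"].min(2)>170),.015))
print("plate",rect(box(170,150,222,200)&(z>.007)&(z<.02)&(t["image"].min(2)>170),.012))
E
```

```text
(347, 237) [ 0.4192 -0.2356  0.018 ]
(340, 228) [ 0.4443 -0.2198  0.0049]
(350, 215) [ 0.4791 -0.247   0.0043]
(199, 177) [0.5775 0.1539 0.0125]
(240, 140) [0.6577 0.0413 0.0826]
(290, 157) [ 0.6134 -0.0855  0.0849]
(272, 165) [ 0.5775 -0.0409  0.1395]
(300, 165) [ 0.5921 -0.1104  0.0876]
(263, 237) [ 0.4198 -0.0174  0.0013]
(228, 245) [0.3982 0.0737 0.0024]
roof (((647.5608520507812, -19.85356903076172), (149.6245880126953, 209.4594268798828), 6.731966018676758), [[561.0, 75.4000015258789], [585.5, -132.60000610351562], [734.0999755859375, -115.0999984741211], [709.5999755859375, 92.9000015258789]])
bin (((438.31182861328125, -241.20236206054688), (125.62277221679688, 130.6407928466797), 79.54023742675781), [[362.70001220703125, -291.1000061035156], [491.1000061035156, -314.79998779296875], [513.9000244140625, -191.3000030517578], [385.5, -167.60000610351562]])
binall (((437.7313537597656, -240.35507202148438), (127.05058288574219, 132.09994506835938), 79.51441192626953), [[361.20001220703125, -290.79998779296875], [491.1000061035156, -314.79998779296875], [514.2000122070312, -189.89999389648438], [384.29998779296875, -165.89999389648438]])
blk (((425.0532531738281, -235.7135772705078), (24.202411651611328, 25.978586196899414), 63.43677520751953), [[408.0, -240.6999969482422], [431.29998779296875, -252.3000030517578], [442.1000061035156, -230.6999969482422], [418.79998779296875, -219.10000610351562]])
plate (((576.5447387695312, 153.9298553466797), (89.88087463378906, 91.29814147949219), 6.506828784942627), [[526.7000122070312, 194.1999969482422], [537.0999755859375, 103.5], [626.4000244140625, 113.69999694824219], [616.0, 204.39999389648438]])
```

View pics/c1.png

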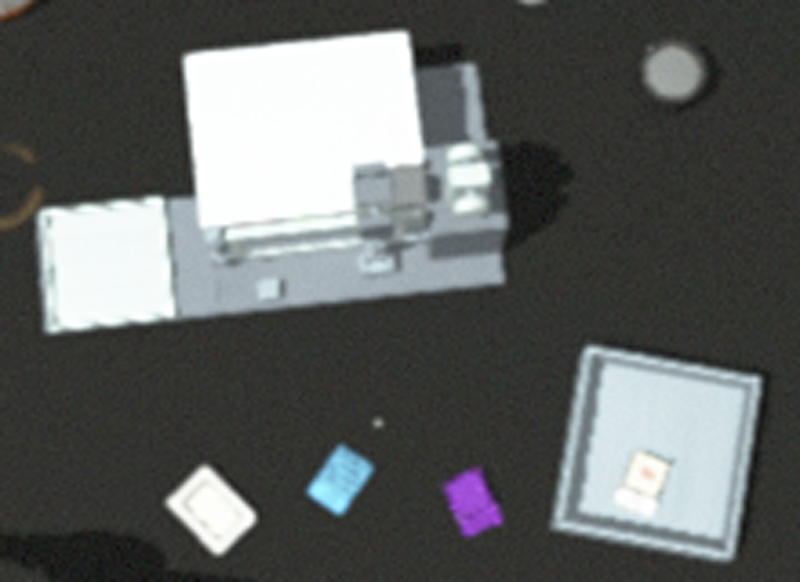

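View pics/c2.png

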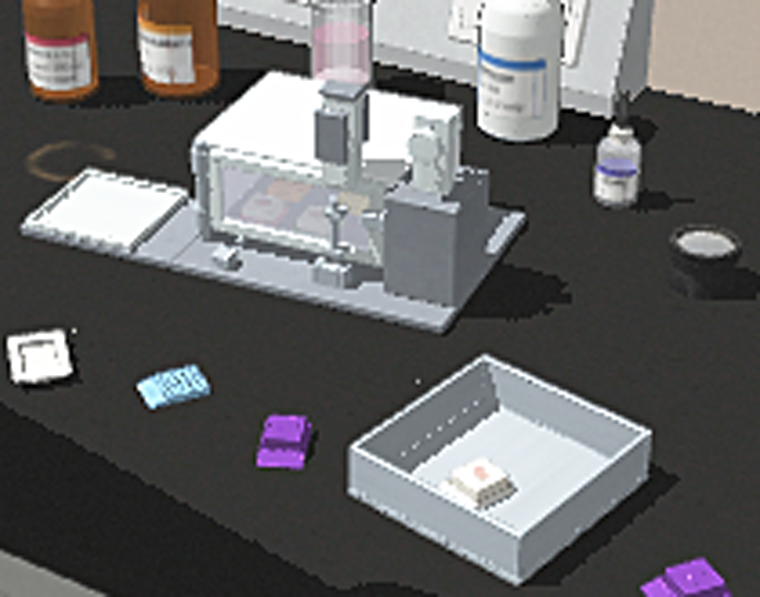

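The crops show that the only thing in the bin is the white cassette with cream wax, at top crop (640,483), with its sloped face toward the robot. The purple ones at crop (472,500) lie outside it. The grip cap is at crop (390,190), the catch at (468,180) and the plate at (105,265). The carrier yaw is about 6.7° and the plate about (0.577,0.154), which agree with the given sizes. Next I'll take closer wrist views.

```bash
cat >> h.py <<'E'
def down(a):  # tool y at world yaw a (rad)
    y=np.array([np.cos(a),np.sin(a),0]);z=np.array([0,0,-1.])
    return R.from_matrix(np.stack([np.cross(y,z),y,z],1)).as_rotvec()
def best(ik,p,a,cur6=None):  # choose half turn with smaller |q6|
    o=[]
    for k in(-2,-1,0,1,2):
        q=ik(np.array(p),down(a+k*np.pi))
        if q is not None:o.append((abs(q[5]),tuple(q),a+k*np.pi))
    return min(o)[1:]
def snap(cams,manip,name):
    s=manip.state();c=cams.capture("wrist");c["tp"]=s["tool_pos"];c["tr"]=s["tcp_rot"]
    pickle.dump(c,open(f"pics/{name}.pkl","wb"));cv2.imwrite(f"pics/{name}.png",c["image"]);return c
def wray(c,u,v):
    K=c["intrinsics"];x=(np.asarray(u)-K[0,2])/K[0,0];y=(np.asarray(v)-K[1,2])/K[1,1];r=np.hypot(x,y)+1e-9
    d=np.stack([x/r*np.sin(r),y/r*np.sin(r),np.cos(r)],-1)
    T=np.array(c["T_tool_cam"]);M=R.from_rotvec(c["tr"]).as_matrix()
    return M@T[:3,3]+c["tp"],d@T[:3,:3].T@M.T,np.cos(r)
def wz(c,u,v,z):
    p,d,_=wray(c,u,v);return p+d*((z-p[2])/d[...,2])[...,None]
def wcloud(c):
    v,u=np.mgrid[0:420,0:560];p,d,cz=wray(c,u,v);return p+d*(c["z_map"]/cz)[...,None]
E
python3 - <<'E'
from h import *
from cell import manip,inverse_kinematics as ik,cams
q,a=best(ik,[.56,-.06,.33],np.radians(6.7));print(a,q);manip.set_joints(list(q));c=snap(cams,manip,"w1");print(c["T_tool_cam"],c["intrinsics"],manip.state()["clock"])
q,a=best(ik,[.425,-.238,.20],np.radians(-27+90));print(a,q);manip.set_joints(list(q));c=snap(cams,manip,"w2");print(manip.state()["clock"])
w=np.hstack([load("w1")["image"],c["image"]]);cv2.imwrite("pics/w12.png",cv2.resize(w,(800,300),interpolation=cv2.INTER_AREA))
E
```

```text
6.400122367063206 (np.float64(-0.15096133444369153), np.float64(0.008257046787357503), np.float64(1.7259773501074074), np.float64(-4.440892098500626e-16), np.float64(1.4073582566950273), np.float64(-0.267898394327311))
[[ 1.85383391e-04 -9.56344280e-01 -2.92242337e-01  7.62237663e-02]
 [ 9.99999071e-01  5.71939668e-04 -1.23728826e-03  6.50787280e-04]
 [ 1.35041853e-03 -2.92241836e-01  9.56343498e-01 -1.46476402e-01]
 [ 0.00000000e+00  0.00000000e+00  0.00000000e+00  1.00000000e+00]] [[325.1922621    0.         277.44277631]
 [  0.         325.1922621  212.38320195]
 [  0.           0.           1.        ]] 3.05
-2.0420352248333655 (np.float64(-0.5616291989769762), np.float64(-0.06691927856066204), np.float64(2.0388711817599283), np.float64(-4.440892098500626e-16), np.float64(1.1696407503905268), np.float64(1.4804060258563894))
4.6417
```

View pics/w12.png

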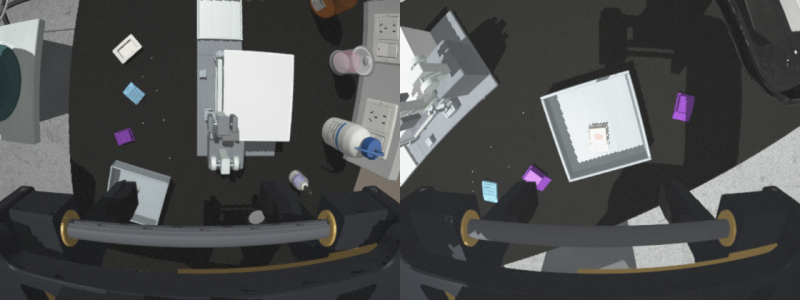

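Wrist views: in w1 the grip is near (315,179) and the catch near (311,224). In w2 the block is at (279,192), upright, with its wax near the middle. Next I'll measure both with depth.

```bash
python3 - <<'E'
from h import *
c=load("w1");P=wcloud(c);z=P[...,2]
yaw=np.radians(6.7);Ry=np.array([[np.cos(yaw),np.sin(yaw)],[-np.sin(yaw),np.cos(yaw)]])
O=np.array([.594,.0007])
m=(z>.1)&(z<.2)&(c["z_map"]>0);m[:, :250]=0;m[:,400:]=0;m[260:]=0;m[:100]=0
n,l,st,ce=cv2.connectedComponentsWithStats(m.astype(np.uint8))
for i in range(1,n):
    if st[i,4]<25: continue
    q=P[l==i];k=(q[:,:2]-O)@Ry.T*1000
    for lo,hi in((.10,.13),(.13,.138),(.138,.146),(.146,.155),(.155,.17)):
        s=(q[:,2]>lo)&(q[:,2]<hi)
        if s.sum()>8: print(i,st[i].tolist(),lo,s.sum(),"x",np.percentile(k[s,0],[2,50,98]).round(1),"y",np.percentile(k[s,1],[2,50,98]).round(1),"z",np.median(q[s,2]).round(4))
rm=(abs(z-.085)<.006)&(c["image"].min(2)>200);rm[:,:280]=0;rm[:,430:]=0;rm[210:]=0
k=cv2.minAreaRect((wz(c,*np.nonzero(rm)[::-1],.085)[:,:2]*1000).astype(np.float32));print("roof w1",k)
b=cv2.boxPoints(k);print(((b/1000-O)@Ry.T*1000).round(1).tolist())
d=load("w2");Q=wcloud(d);I=d["image"].astype(int)
m=(Q[...,2]>.0075)&(Q[...,2]<.027);m[:150]=0;m[230:]=0;m[:,:250]=0;m[:,315:]=0
n,l,st,ce=cv2.connectedComponentsWithStats(m.astype(np.uint8));i=1+np.argmax(st[1:,4]);q=Q[l==i]
print("blk",st[i],cv2.minAreaRect((q[:,:2]*1000).astype(np.float32)),"zmax",np.percentile(q[:,2],[5,50,95]))
w=(q[:,2]>.0145);print("wax",cv2.minAreaRect((q[w,:2]*1000).astype(np.float32)))
fl=Q[150:165,280:300,2];print("floor",np.median(fl))
A=cv2.resize(c["image"][120:260,270:410],(500,500),interpolation=cv2.INTER_CUBIC);B=cv2.resize(d["image"][155:225,245:315],(300,300),interpolation=cv2.INTER_CUBIC)
o=np.zeros((500,800,3),np.uint8);o[:,:500]=A;o[:300,500:]=B;cv2.imwrite("pics/z1.png",o)
E
```

```text
1 [290, 158, 43, 32, 1066] 0.1 176 x [-26.3 -10.9  14.4] y [-48.8 -30.3 -27.1] z 0.1151
1 [290, 158, 43, 32, 1066] 0.13 83 x [-26.2  -6.1  14.1] y [-47.6 -38.4 -26.8] z 0.1355
1 [290, 158, 43, 32, 1066] 0.138 338 x [-26.2 -18.8  16.9] y [-51.2 -39.7 -28.7] z 0.1411
1 [290, 158, 43, 32, 1066] 0.146 469 x [-12.6  -4.5   4.2] y [-53.6 -39.8 -26.4] z 0.1511
2 [295, 211, 40, 33, 842] 0.1 224 x [-20.3  -1.4  20.3] y [-113.3  -94.2  -91.8] z 0.1205
2 [295, 211, 40, 33, 842] 0.13 322 x [-19.8  -3.5  22.4] y [-114.7 -103.3  -92.1] z 0.1356
2 [295, 211, 40, 33, 842] 0.138 296 x [-5.   1.8  9.1] y [-116.8 -103.9  -92.2] z 0.1422
roof w1 ((652.1774291992188, 7.782737731933594), (133.34695434570312, 155.6925506591797), 6.749765872955322)
[[-8.1, 78.0], [-8.0, -77.7], [125.3, -77.5], [125.2, 78.2]]
blk [263 174  29  37 807] ((420.6918640136719, -234.77748107910156), (28.3481388092041, 39.543052673339844), 67.87589263916016) zmax [0.00825653 0.01658879 0.01821487]
wax ((424.2293395996094, -236.16940307617188), (23.633548736572266, 25.504199981689453), 67.95977020263672)
floor 0.004714741831907954
```

View pics/z1.png

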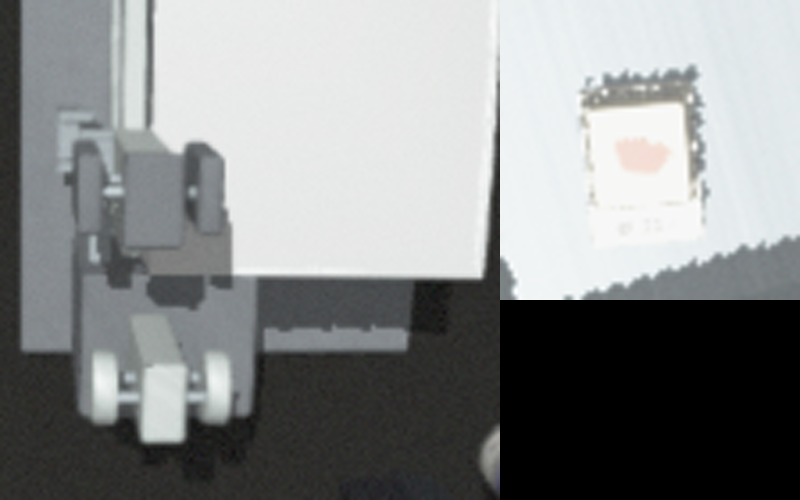

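The block is 39.5 × 28 mm at (0.4205,-0.2347), with its long axis at -22°. In the carrier frame (mm) the grip is at (-4.6,-40), the catch at (1.5,-104), and the hinge at about y 70. The sizes agree: 43 mm over the paddles, 42 mm over the buttons. Now the pick.

```bash
cat >> h.py <<'E'
YAW=np.radians(6.7);O=np.array([.594,.0007])
def C(x,y,z):  # carrier mm -> world
    c,s=np.cos(YAW),np.sin(YAW);return np.array([O[0]+(c*x-s*y)/1e3,O[1]+(s*x+c*y)/1e3,z])
E
python3 - <<'E'
from h import *
from cell import manip,inverse_kinematics as ik,cams
p=[.4203,-.2346]
manip.set_gripper(.046,12)
q,a=best(ik,p+[.07],np.radians(67.9));manip.set_joints(list(q))
manip.move_linear(p+[.0075],rate=.08)
s=manip.state();print(s["tool_pos"],s["contact_force"])
manip.set_gripper(0,12);s=manip.state();print(s["gripper_width"],s["grasp_force"])
manip.move_linear(p+[.16],rate=.15);s=manip.state();print(s["gripper_width"],s["clock"],a)
for k in(-2,-1,0,1,2):
  print(k,*[ik(P,down(YAW+k*np.pi)) is not None and ik(P,down(YAW+k*np.pi))[5].round(2) for P in(C(.6,154.5,.013),C(1.5,-104,.106))])
c=snap(cams,manip,"w3")
E
```

```text
[ 0.42073996 -0.23486954  0.00786608] [ 0.20994714 -0.29553731  0.15992083]
0.028067433932272724 12.00021743774414
0.028097773102175084 8.4833 4.326671215693943
-2 0.1 -0.32
-1 False False
0 0.1 -0.32
1 False False
2 0.1 -0.32
```

```bash
python3 - <<'E'
from h import *
from cell import manip,inverse_kinematics as ik,cams
P=C(.6,154.5,.0);s=manip.state();t=s["tool_pos"]
manip.move_linear([t[0],t[1],.23],rate=.25)
q,a=best(ik,[P[0],P[1],.2],YAW);manip.set_joints(list(q))
s=manip.state();print(s["gripper_width"],s["tool_pos"],P)
manip.move_linear([P[0],P[1],.03],rate=.15)
f0=manip.state()["contact_force"]
manip.move_linear([P[0],P[1],.0140],rate=.03)
s=manip.state();print(s["tool_pos"],s["contact_force"]-f0,s["gripper_width"])
manip.set_gripper(.038);manip.dwell(.1)
manip.move_linear([P[0],P[1],.19],rate=.2)
c=snap(cams,manip,"w4");print(manip.state()["clock"])
pix=c["image"][100:380,140:420];cv2.imwrite("pics/w4c.png",cv2.resize(c["image"],(800,600)))
E
```

```text
0.02844751043830573 [0.57625051 0.15336397 0.19935171] [0.57657027 0.15421487 0.        ]
[0.57614893 0.15410875 0.01381275] [-1.87017262 -1.02019557  3.41637745] 0.028449956929501877
14.0167
```

View pics/w4c.png

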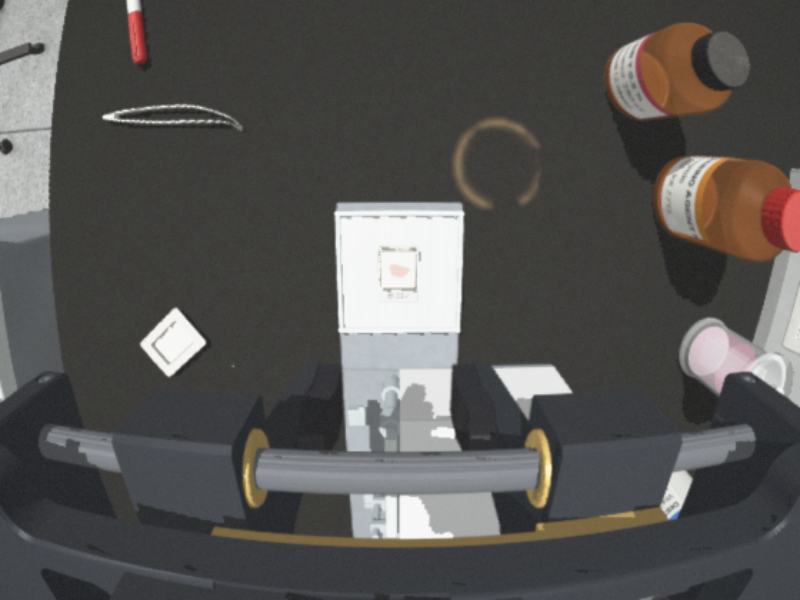

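The block lies flat, wax up, at (399,274). The plate's inside spans (341–462, 215–332), so it is centred within a couple of mm. Now the catch.

```bash
python3 - <<'E'
from h import *
from cell import manip,inverse_kinematics as ik,cams
manip.set_gripper(.07)
P=C(1.5,-104,0)
q,a=best(ik,[P[0],P[1],.22],YAW);manip.set_joints(list(q))
manip.move_linear([P[0],P[1],.107],rate=.12)
f0=manip.state();print(f0["tool_pos"],f0["contact_force"])
manip.set_gripper(0,18);manip.dwell(.4)
s=manip.state();print(s["gripper_width"],s["grasp_force"],s["tool_pos"],s["contact_force"]-f0["contact_force"],s["clock"])
E
```

```text
[ 0.60844158 -0.10250908  0.10796384] [-0.38152193  0.22733809  0.14416878]
0.029623596074505067 18.000497175380588 [ 0.6076764  -0.10250524  0.10747932] [-2.13727908  0.22378413  5.56571791] 17.8417
```

The catch reads 29.6 mm, so it is fully in. Now the grip, checking reach along the arc first.

```bash
cat >> h.py <<'E'
def arc(th,r=110,hx=-4.8,hy=70.1):
    return C(hx-r*np.sin(th),hy-r*np.cos(th),.107),YAW-th
E
python3 - <<'E'
from h import *
from cell import manip,inverse_kinematics as ik,cams
s=manip.state();t=s["tool_pos"]
manip.set_gripper(.07)
s=manip.state();print("after release",s["gripper_width"])
manip.move_linear([t[0],t[1],.20],rate=.2)
c=snap(cams,manip,"w5")
P=arc(0)[0]
manip.move_linear([P[0],P[1],.20],rate=.2)
manip.move_linear(P,rate=.12)
f0=manip.state();print(f0["tool_pos"],f0["contact_force"])
manip.set_gripper(0,25);manip.dwell(.3)
s=manip.state();print(s["gripper_width"],s["grasp_force"],s["tool_pos"],s["contact_force"]-f0["contact_force"],s["clock"],s["joint_pos"][5])
for th in np.radians([0,20,40,60,75,78]):
    p,a=arc(th);q=ik(p,down(a));print(None if q is None else q.round(2))
E
```

```text
after release 0.07005545086922958
[ 0.59465127 -0.03973284  0.10777489] [-0.8704952  -0.64169274 -0.46099161]
0.029464319689747134 25.000710133463144 [ 0.59427408 -0.03950018  0.10755806] [-0.20062249  1.09580586  5.9999587 ] 21.6333 -0.22520264151942443
[-0.11  0.23  1.9   0.    1.01 -0.23]
[-0.11  0.16  1.99 -0.    0.99  0.12]
[-0.09  0.1   2.06 -0.    0.99  0.49]
[-0.04  0.04  2.12  0.    0.98  0.89]
[ 0.01  0.02  2.14 -0.    0.98  1.2 ]
[0.02 0.02 2.15 0.   0.98 1.26]
```

The grip is squeezed at 29.5 mm. Now the swing, in small arc steps with a force guard.

```bash
python3 - <<'E'
from h import *
from cell import manip
for d in range(4,77,4):
    p,a=arc(np.radians(d));manip.move_linear(p,rate=.08,rot=down(a))
    s=manip.state();f=s["contact_force"];al=YAW-np.radians(d)
    fy=f[0]*np.cos(al)+f[1]*np.sin(al);fr=-f[0]*np.sin(al)+f[1]*np.cos(al)
    print(d,"w",round(s["gripper_width"],4),"along",round(fy,1),"radial",round(fr,1),"z",round(f[2],1),"Mz",s["moment"].round(2),round(s["clock"],1))
    if np.linalg.norm(f)>30 or s["gripper_width"]<.028: print("STOP");break
    if d==12 and abs(fr)>15: break
E
```

```text
4 w 0.0292 along 0.4 radial -0.0 z 4.4 Mz [-0.04 -0.04  0.05] 21.9
8 w 0.0291 along -0.4 radial 0.8 z 4.9 Mz [-0.06  0.05  0.04] 22.1
12 w 0.0295 along 0.0 radial 0.4 z 5.2 Mz [-0.07 -0.04  0.09] 22.4
16 w 0.0297 along 0.9 radial -0.1 z 4.8 Mz [-0.12 -0.04  0.06] 22.6
20 w 0.0293 along 1.3 radial -0.3 z 6.2 Mz [-0.19 -0.02  0.02] 22.9
24 w 0.0292 along 1.8 radial -0.9 z 5.6 Mz [-0.2  -0.09  0.09] 23.1
28 w 0.0295 along 0.3 radial 0.0 z 5.7 Mz [-0.12 -0.01 -0.  ] 23.4
32 w 0.0292 along 1.2 radial -0.8 z 5.1 Mz [-0.25 -0.07 -0.06] 23.6
36 w 0.0292 along 4.3 radial -1.1 z 4.7 Mz [-0.38 -0.31  0.12] 23.9
40 w 0.0291 along 3.1 radial -0.4 z 3.7 Mz [-0.22 -0.13  0.06] 24.1
44 w 0.0295 along 2.6 radial -1.2 z 6.5 Mz [-0.38 -0.11 -0.2 ] 24.4
48 w 0.0297 along 2.4 radial -0.6 z 9.8 Mz [-0.34 -0.03 -0.2 ] 24.6
52 w 0.0293 along 3.2 radial -0.4 z 5.1 Mz [-0.39 -0.16 -0.22] 24.9
56 w 0.0293 along 4.2 radial 0.5 z 5.6 Mz [-0.51 -0.17 -0.16] 25.1
60 w 0.0293 along 3.8 radial -0.2 z 5.5 Mz [-0.53 -0.15 -0.15] 25.4
64 w 0.0293 along 3.2 radial 0.9 z 6.7 Mz [-0.51 -0.25 -0.2 ] 25.6
68 w 0.0292 along 3.9 radial 1.1 z 5.8 Mz [-0.57 -0.24 -0.16] 25.9
72 w 0.0293 along 3.9 radial 1.7 z 6.5 Mz [-0.56 -0.21 -0.16] 26.1
76 w 0.0294 along 5.3 radial 1.2 z 6.1 Mz [-0.62 -0.2  -0.14] 26.4
```

```bash
python3 - <<'E'
from h import *
from cell import manip,cams
manip.dwell(.3);a=cams.capture("scene")["image"];b=cams.capture("top")["image"]
A=cv2.resize(a[140:300,180:400],(400,291),interpolation=cv2.INTER_CUBIC);B=cv2.resize(b[100:260,170:390],(400,291),interpolation=cv2.INTER_CUBIC)
cv2.imwrite("pics/fin.png",np.hstack([A,B]));s=manip.state();print(s["tool_pos"],s["gripper_width"],s["grasp_force"],s["contact_force"],arc(np.radians(76))[0])
E
```

```text
[0.47897566 0.03037736 0.10751794] 0.029401214407027008 25.00080820173025 [ 2.71792535 -3.08926462  5.54196899] [0.47815532 0.03087901 0.107     ]
```

View pics/fin.png

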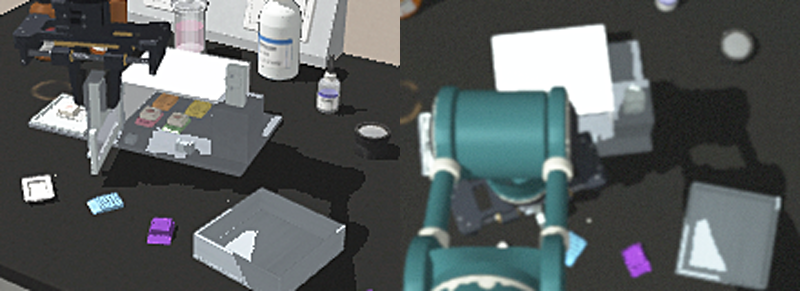

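The scene crop shows the gate wide open at (105,120) in the gripper, the block on the plate at (70,112), and the bin empty. The mould at (38,188) and the blue cassette at (104,203) haven't moved. Handing in.

```bash
python3 -c "
from cell import order
print(order.close_job())"
```

```text
the job is handed in; nothing more can be done
None
```

The job is handed in after about 27 s: the block is flat and wax up on the middle of the plate, the catch was squeezed fully in before the grip, and the gate is held open at about 75° by the squeezed grip.

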